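Level the desk riser and keep the spirit level pressed for the lock nut

ROBOT

A 6-joint arm with a two-finger parallel gripper is mounted at the origin on a cart in front of the work surface, level with it; the furniture and walls round the work are solid. World frame = base frame: x ahead of the robot, y to its left, z up, the work surface at z = 0. Lengths are in m, angles in degrees, forces in N, time in s.
With the tool pointing down it reaches from about 0.275 to 0.875 m from the base axis. Payload 12.5 kg.
Tool frame: the origin (TCP) lies midway between the tips of the shut fingers; the grasp point (between the pads) lies manip.pinch_z behind it (manip.pinch_z is the distance from the TCP to the grasp point, in m); z points along the fingers, y is the line along which they close (so a half turn about z gives the same grasp; the last joint's range is limited). The gripper opens to 85 mm and grips with 20 to 120 N. Pads are 22 mm wide; open, the fingers measure 114 mm over their backs; the gripper's body (76 mm by 85 mm) begins 54 mm behind the grasp point. The pads swing forward as they close: fully open they stand 13 mm farther back than shut.
Start: joints at [-71.138, 20.094, 94.641, -0, 65.266, -4.847], TCP at [0.221, -0.504, 0.231] pointing down, gripper open.
Joint ranges: [-157.81, 157.81], [-45, 120.19], [0.68, 151.7], [-89.99, 269.99], [4.06, 180], [-164.3, 164.3]. Speed limits (degrees/s): [127.2, 127.2, 159.86, 180, 180, 180].

INTERFACE

Orientations are given as [roll, pitch, yaw] about the fixed x, y, z axes, in that order (R = Rz(yaw) Ry(pitch) Rx(roll)).
In Python, from rig import manip gives the robot as it stands.
- The arm moves only by the tool arm_command, never from a script. Its argument "motion" is one flat list of numbers, 7 for each row, row after row: the shift along the world's x, y, z in cm, then the turn, a rotation vector about the world's x, y, z in rad, then the opening, from -1 (shut) to 1 (fully open). A call has 1 to 8 rows; each row shifts and turns the commanded pose from where the row before left it; what a row does not reach is not made up. A row lasts 1/10 s, in which the tool goes at most 50 mm and 8.59 degrees, less where a joint would pass 70% of its speed; a pose out of reach is approached as far as the arm can. A call is refused whole if a number of a shift passes 5 or a number of a turn 0.15, either way. A call with a gripper value outside its range is refused whole. The fingers move at their own pace and stop on an object; "squeeze" is the grip in N (left out, the last holds). Time passes only in rows, so rows that do not move let the fingers close. It gives the time, the measured TCP pose, the force, the opening and the grip force at its end, in the units of the state.
- manip.get_state(): the state, without advancing time (a new reading comes with each control period).
- manip.snapshot(name): name is "side" or "top" or "wrist"; returns a dict with "color" (480x640x3 uint8, red, green, blue), "range_z" (480x640 float32, m along the optical axis (not along the pixel's ray), 0 where there is no reading), "mtx" (3x3 intrinsics, pixels), "view" (4x4, takes a point from world to camera coordinates); the wrist camera has in their place "T_tool_cam" (4x4, takes a point from camera to tool coordinates, whose origin is the TCP and whose axes are the flange's). Camera axes: x right, y up, looking along -z (the intrinsics and any distortion apply to the point x, -y, -z); pixel columns grow to the right and rows downward; lengths in m; the calibration is good to about 2 mm. A picture is of the moment at which its call begins: read the wrist's pose just before it.
- manip.sign_off(): hands the job in; it is judged then, once.
Trained networks look in a picture, given as the dict that the camera call returned (one of the last four; its "shot" number tells which), for a name from the list of things; names that differ only in an ending like _2 or _b are one class to them, and where a whole thing is asked for, a point or a joint stands for the part that bears it (a point fixed in the world has none). Each returns a list of dicts, best first, with "confidence" (0 to 1); they miss things now and then, are a little off and sometimes report something else, mostly with a low value. They report only what shows in the picture. A call takes as long as a camera call.
- manip.regions_of(picture, query): "mask" (480x640 bool, what is visible of it) and "extent" ([left, top, right, bottom] in pixels, round what is visible of it).
The state is a dict: "t": time; "joint_pos": joint angles; "joint_vel": joint speeds; "joint_efforts": joint torques, N m; "eef_pos": TCP position; "orientation": TCP orientation; "force": force on the tool from outside, world axes, zero at the start; "wrist_torque": the same for the moment, N m; "opening": finger opening in m; "grip_force": force on a finger pad.
Only numpy, scipy, OpenCV 4.12 (cv2) and the standard library are available. Lean on these libraries where they do the work, as an engineer would, in place of code of your own. Each camera call takes 0.05 s, during which the arm holds its last target. There are 200 camera calls.

TASK

Stand the spirit level lengthwise on the middle of the little wooden desk riser, let go of it, and then turn the black knob of the riser's levelling foot until the bubble rests between the two ring marks. Finish by pressing the level firmly but not hard (about 10 N) down onto the riser from above and keep pressing, bubble still centred, so that I can tighten the lock nut: the program ends while the robot is pressing. Leave the mouse, mug, tape and marker alone.

Things in the scene. Friction and masses are not known exactly. Their poses are not given: they have to be found in the camera images.
- level_center (a point): spirit level: aluminium bar with black end caps, 180 (x) x 22 (y) x 45 (z) mm, about 0.38 kg, lying upright on the desk at the start. The point is its centre, 22.5 mm above its underside; its x axis runs along the bar, z up. Solid and flat on top, so it may be pressed anywhere there; pressed near the middle of its length it stays true. The yellow-green vial, 43 mm long, is in a window in the middle of the top, with two black ring marks 10.7 mm either side of the middle
- bubble (a joint): place of the 16 mm long pale bubble along the vial, in m along the level's own x axis: 0 = midway between the ring marks; stops at +-0.0115. It runs towards the higher end of the level, 2 mm for each mrad of slope, and takes about 1 s to settle
- shelf_mid (a point): centre of the top face of the riser's wooden board, 120 (x) x 270 (y) mm, about 100 mm above the desk; the riser stands fast on the desk. Its y axis runs along the board: the two fixed feet are under the +y end, the levelling foot with the knob stands 35 mm beyond the -y end (170 mm from this point). The knob end starts too low, by 2.7 to 4.9 mrad
- knob_grip (a point): black fluted round knob on the threaded spindle of the levelling foot, 40 mm diameter, 28 mm high; the point is on its upright axis, 14 mm below its top and 32 mm above the board's top. Turns stiffly (0.05 N m) and stays where it is left. Turning it clockwise seen from above raises the knob end: 4 mm per turn, or 2.23 mrad of slope per radian, which moves the bubble 4.5 mm per radian towards the knob end
- shelf: the riser's board and legs as one part that tilts with the foot; its origin is at desk height between the two fixed feet, 115 mm along +y from the middle of the board; z is square to the board
- level: the same spirit level; its origin is the centre of its underside
- mouse: black computer mouse, 108 x 60 x 38 mm, to be left alone
- mug: white mug, 85 x 117 x 98 mm, to be left alone
- tape_roll: roll of tape lying flat, 104 x 102 x 25 mm, to be left alone
- marker: marker pen with a red cap, 17 x 135 x 16 mm, to be left alone

How it is judged (in metres and radians):
On the way, in this order (a step that is already met when the one before it is completed fails the run):
1. the level stands lengthwise on the middle of the riser, let go (z of level in the frame of shelf_mid between -0.004 and 0.004 m and horizontal distance between level and shelf_mid below 0.03 m and angle between the x axis of level and the y axis of shelf_mid, either way round below 0.15 rad and contact force between the fingers and level below 0.05 N), for 0.2 s.
2. the foot is turned until the riser is level and the bubble rests between the marks (z of level in the frame of shelf_mid between -0.004 and 0.004 m and angle between shelf's own z axis and vertical below 0.0015 rad and value of joint bubble between -0.003 and 0.003 m), for 0.3 s.
At the end, for the whole second after the job is handed in: the level stands lengthwise on the riser (within 30 mm of its middle and 8 degrees of its length), the riser is level within 1.5 mrad, the bubble within 3 mm of the middle, and the fingers still press so that the level bears on the board with over 6.5 N (its own weight is about 4 N) (all of step 2 and horizontal distance between level and shelf_mid below 0.03 m and angle between the x axis of level and the y axis of shelf_mid, either way round below 0.15 rad and contact force between level and shelf above 6.5 N and contact force between the fingers and level above 2.5 N and linear speed of level below 0.01 m/s); the arm keeps its last pose, push and grip.
It fails at once if the level pressed onto the riser with more than 45 N (contact force between level and shelf above 45 N).
It fails at once if mouse disturbed (distance of mouse from where it was at the start of the episode above 0.03 m).
It fails at once if mug disturbed (distance of mug from where it was at the start of the episode above 0.03 m).
It fails at once if tape disturbed (distance of tape_roll from where it was at the start of the episode above 0.03 m).
It fails at once if marker disturbed (distance of marker from where it was at the start of the episode above 0.03 m).
It also fails if it takes over 72 s, if anything falls off the work surface, if the arm or the gripper's body presses on something with over 40 N, if the wrist force passes 120 N, or if a joint passes its speed limit or range.

## Working session

There is one attempt and no reset: what is moved stays moved. The work goes in short steps, Python scripts to look and compute and a tool call to move; the robot and the scene stay as the last step left them, time stands still between calls to the robot, and variables do not carry over. Pictures are saved under pics/ and viewed, at most 10 in all, crops included, and the job is handed in when it is done.

Besides the shell and the picture viewer there is one more tool, called in YAML: its name, and indented under it one key for each argument. arm_command: Moves the arm, as the interface text tells. Its arguments: {"type":"object","properties":{"motion":{"type":"array","items":{"type":"number"}},"squeeze":{"type":"number"}},"required":["motion"]}

```bash
mkdir -p pics; ls; cat > h.py <<'E'
import numpy as np, cv2
from rig import manip
from scipy.spatial.transform import Rotation as R
def c2w(p, st=None):
    if 'view' in p: return np.linalg.inv(p['view'])
    T=np.eye(4); T[:3,:3]=R.from_euler('xyz',st['orientation'],degrees=True).as_matrix(); T[:3,3]=st['eef_pos']
    return T@p['T_tool_cam']
def cloud(p, st=None):
    z=p['range_z']; K=p['mtx']; v,u=np.mgrid[:480,:640]
    P=np.stack([(u-K[0,2])/K[0,0]*z,-(v-K[1,2])/K[1,1]*z,-z,np.ones_like(z)],-1)
    W=(P@c2w(p,st).T)[...,:3]; W[z<=0]=np.nan
    return W
def save(p,n): cv2.imwrite('pics/'+n+'.png',p['color'][...,::-1])
def shot(name):
    st=manip.get_state(); p=manip.snapshot(name); return p,st,cloud(p,st)
E
python3 - <<'E'
from h import *
print(manip.get_state(), manip.pinch_z)
ims=[]
for c in ('top','side'):
    p,st,W=shot(c); ims.append(p['color'])
    print(c,p['mtx'].tolist(),[k for k in p],c2w(p,st)[:3,3])
    for q in ('level','shelf','knob_grip','mouse','mug','tape_roll','marker'):
        for r in manip.regions_of(p,q)[:1]:
            m=r['mask']; w=W[m]; w=w[~np.isnan(w[:,0])]
            top=w[w[:,2]>np.percentile(w[:,2],95)-.008]
            rect=cv2.minAreaRect((top[:,:2]*1000).astype(np.float32))
            print(q,round(r['confidence'],2),r['extent'],m.sum(),'pct',np.percentile(w,[2,50,98],axis=0).round(3).tolist(),'rect',rect)
cv2.imwrite('pics/a.png',cv2.resize(np.hstack(ims)[...,::-1],(800,300)))
save(p,'side0')
E
```

```text
pics
{'t': 0.0, 'joint_pos': array([-7.11387945e+01,  2.01248844e+01,  9.46740320e+01, -2.64261367e-04,
        6.52639052e+01, -4.84709339e+00]), 'joint_vel': array([-0.11741442,  0.00158411,  0.04571758, -0.01311435,  0.08683588,
       -0.0110688 ]), 'joint_efforts': array([-5.97815847e-05, -5.06095576e+01, -2.91408223e+01, -1.83358920e-04,
        4.40162941e-03,  3.07841049e-05]), 'eef_pos': array([ 0.22107084, -0.50328838,  0.23077254]), 'orientation': array([-1.79937383e+02, -5.06919601e-03,  2.37084068e+01]), 'force': array([ 0.14063354, -0.35127782, -0.10360387]), 'wrist_torque': array([-0.07980882,  0.00420267,  0.02939221]), 'grip_force': 0.0, 'opening': 0.08549309797997239} 0.0187
top [[584.741933172973, 0.0, 319.73714843942986], [0.0, 584.741933172973, 243.95285100001934], [0.0, 0.0, 1.0]] ['color', 'range_z', 'mtx', 'view', 'shot'] [ 0.24489312 -0.08092101  1.57797584]
level 0.69 [362.8, 238.3, 407.9, 297.9] 644 pct [[0.432, -0.324, 0.005], [0.509, -0.28, 0.043], [0.584, -0.239, 0.051]] rect ((509.1477966308594, -282.3639831542969), (178.135009765625, 21.419933319091797
[... 2237 characters left out ...]
41412353515625)
mug 0.8 [347.7, 192.0, 377.3, 222.6] 380 pct [[0.69, 0.072, 0.003], [0.741, 0.095, 0.087], [0.788, 0.132, 0.099]] rect ((748.380615234375, 46.88151931762695), (180.5431671142578, 59.67460250854492), 76.60236358642578)
tape_roll 0.97 [270.9, 372.6, 312.1, 413.1] 1051 pct [[0.411, -0.603, -0.003], [0.461, -0.553, 0.021], [0.509, -0.505, 0.027]] rect ((460.3216552734375, -552.8660888671875), (102.26559448242188, 101.71159362792969), 45.347225189208984)
marker 0.56 [239.4, 266.6, 280.1, 274.7] 231 pct [[0.325, -0.149, -0.004], [0.382, -0.127, 0.011], [0.445, -0.093, 0.018]] rect ((385.1605224609375, -127.57977294921875), (18.132858276367188, 131.1685333251953), 73.58291625976562)
```

View pics/a.png

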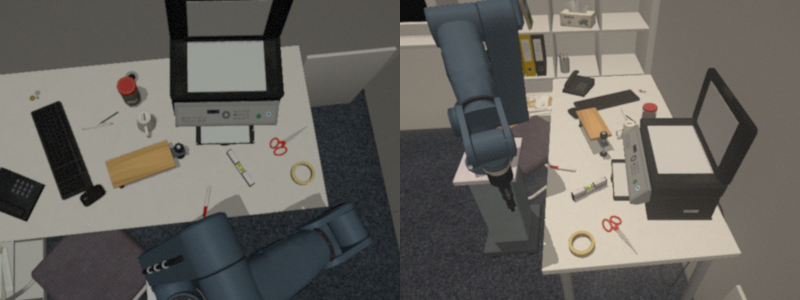

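```bash
python3 - <<'E'
from h import *
for c in ('top','side'):
    p,st,W=shot(c)
    m=(W[...,2]>.085)&(W[...,2]<.112)&(abs(W[...,0]-.57)<.14)&(abs(W[...,1]-.11)<.2)
    n,l,s,_=cv2.connectedComponentsWithStats(m.astype(np.uint8)); i=1+s[1:,4].argmax()
    w=W[l==i]; r=cv2.minAreaRect((w[:,:2]*1000).astype(np.float32)); print(c,r,np.median(w[:,2]),len(w))
    c0=w.mean(0); print(c0)
    k=W[(W[...,2]>.138)&(W[...,2]<.16)&(abs(W[...,0]-.6)<.06)&(abs(W[...,1]+.03)<.06)]
    print('knob',cv2.minEnclosingCircle((k[:,:2]*1000).astype(np.float32)),np.median(k,0),len(k))
E
```

```text
top ((560.363037109375, 132.2974395751953), (122.56483459472656, 273.4232177734375), 14.33830738067627) 0.09958310773802603 4845
[0.55791976 0.13358199 0.09948855]
knob ((601.6011352539062, -31.797300338745117), 19.711881637573242) [ 0.60042323 -0.03209655  0.1445729 ] 170
side ((559.7206420898438, 131.38087463378906), (122.41070556640625, 275.62188720703125), 14.449726104736328) 0.09818165336649048 1622
[0.55811988 0.12213347 0.0978842 ]
knob ((602.0223388671875, -35.52359390258789), 23.22072982788086) [ 0.6008671  -0.03773727  0.14329578] 80
```

The top view (left half) shows the level at about (240,168), the riser at (142,165) with its knob at (180,150), and the printer behind them. The measured sizes, heights and the 170 mm knob distance all agree with the given figures. Moving above the level.

arm_command:
  motion: [3.6, 2.75, -1, 0, 0, 0.0075, 1, 3.6, 2.75, -1, 0, 0, 0.0075, 1, 3.6, 2.75, -1, 0, 0, 0.0075, 1, 3.6, 2.75, -1, 0, 0, 0.0075, 1, 3.6, 2.75, -1, 0, 0, 0.0075, 1, 3.6, 2.75, -1, 0, 0, 0.0075, 1, 3.6, 2.75, -1, 0, 0, 0.0075, 1, 3.6, 2.75, -1, 0, 0, 0.0075, 1]

```text
t: 1.7
eef_pos: [0.5106, -0.2822, 0.151]
orientation: [180.0, -0.0, 27.2]
force: [0.3, -0.5, 0.4]
opening: 0.0854
grip_force: 0.0
```

arm_command:
  motion: [0, 0, 0, 0, 0, 0, 1, 0, 0, 0, 0, 0, 0, 1, 0, 0, 0, 0, 0, 0, 1]

```text
t: 2.0
eef_pos: [0.5086, -0.2842, 0.1515]
orientation: [180.0, 0.0, 27.1]
force: [-0.0, 0.4, 0.4]
opening: 0.0854
grip_force: 0.0
```

```bash
cat >> h.py <<'E'
def levelpos(p,W,zt,nm='level'):
    r=manip.regions_of(p,nm)
    if not r: print('none'); return
    w=W[r[0]['mask']]; w=w[abs(w[:,2]-zt)<.008]
    print(round(r[0]['confidence'],2),r[0]['extent'],cv2.minAreaRect((w[:,:2]*1000).astype(np.float32)),np.median(w[:,2]),len(w))
E
python3 - <<'E'
from h import *
p,st,W=shot('wrist'); print(st['t'],st['eef_pos'],st['orientation'],p['T_tool_cam'],p['mtx'])
levelpos(p,W,.045); save(p,'w1')
E
```

```text
2.0 [ 0.50864563 -0.28419161  0.15150725] [1.79987864e+02 4.07332360e-03 2.71060697e+01] [[-1.26532643e-03  9.44443341e-01  3.28671833e-01  8.42365427e-02]
 [ 9.99998958e-01  1.42324645e-03 -2.39906557e-04 -2.68692307e-04]
 [-6.94359171e-04  3.28671188e-01 -9.44444158e-01 -1.42866675e-01]
 [ 0.00000000e+00  0.00000000e+00  0.00000000e+00  1.00000000e+00]] [[379.71563341   0.         320.93048618]
 [  0.         379.71563341 240.50612716]
 [  0.           0.           1.        ]]
0.87 [297.9, 97.9, 336.5, 345.4] ((507.9843444824219, -282.35205078125), (178.94361877441406, 22.49225425720215), 27.081876754760742) 0.04497794033979191 7223
```

View pics/w1.png

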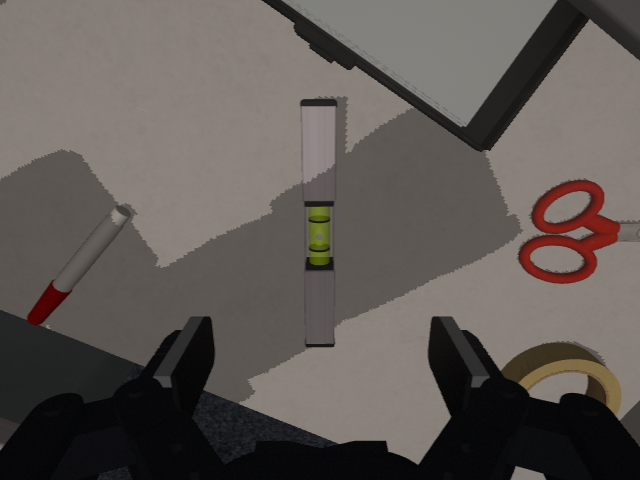

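The wrist view shows the level upright at columns 302–336, with the vial at (319,235). It is centred between the open fingers and well clear of the other objects. Descending and gripping.

arm_command:
  motion: [0, 0.18, -3, 0, 0, 0, 1, 0, 0, -3, 0, 0, 0, 1, 0, 0, -3, 0, 0, 0, 1, 0, 0, -2.5, 0, 0, 0, 1, 0, 0, -1.5, 0, 0, 0, 1, 0, 0, -0.9, 0, 0, 0, 1, 0, 0, 0, 0, 0, 0, 1, 0, 0, 0, 0, 0, 0, -1]
  squeeze: 40

```text
t: 2.9
eef_pos: [0.5096, -0.2822, 0.0132]
orientation: [179.9, -0.0, 27.1]
force: [-0.2, -0.3, -0.3]
opening: 0.0731
grip_force: 0.0
```

arm_command:
  motion: [0, 0, 0, 0, 0, 0, -1, 0, 0, 0, 0, 0, 0, -1, 0, 0, 0, 0, 0, 0, -1, 0, 0, 0, 0, 0, 0, -1, 0, 0, 0, 0, 0, 0, -1, 0, 0, 0, 0, 0, 0, -1]

```text
t: 3.5
eef_pos: [0.5094, -0.2819, 0.0128]
orientation: [180.0, -0.0, 27.2]
force: [-0.9, 0.2, 5.2]
opening: 0.0211
grip_force: 39.8
```

arm_command:
  motion: [0, 0, 2, 0, 0, 0, -1, 0, 0, 4, 0, 0, 0, -1, 0, 0, 4.5, 0, 0, 0, -1, 0, 0, 4.5, 0, 0, 0, -1, 0, 0, 4, 0, 0, 0, -1, 0, 0, 2, 0, 0, 0, -1]

```text
t: 4.1
eef_pos: [0.5097, -0.2821, 0.2256]
orientation: [179.8, -0.1, 27.1]
force: [-0.3, -0.3, -4.6]
opening: 0.0212
grip_force: 40.6
```

arm_command:
  motion: [0.42, 3.45, 0, 0, 0, 0.112, -1, 0.42, 3.45, 0, 0, 0, 0.112, -1, 0.42, 3.45, 0, 0, 0, 0.112, -1, 0.42, 3.45, 0, 0, 0, 0.112, -1, 0.42, 3.45, 0, 0, 0, 0.112, -1, 0.42, 3.45, 0, 0, 0, 0.112, -1]

```text
t: 4.7
eef_pos: [0.5339, -0.0732, 0.2217]
orientation: [-179.9, 0.0, 65.9]
force: [0.4, -0.6, -3.6]
opening: 0.0215
grip_force: 40.6
```

arm_command:
  motion: [0.42, 3.45, 0, 0, 0, 0.112, -1, 0.42, 3.45, 0, 0, 0, 0.112, -1, 0.42, 3.45, 0, 0, 0, 0.112, -1, 0.42, 3.45, 0, 0, 0, 0.112, -1, 0.42, 3.45, 0, 0, 0, 0.112, -1, 0.42, 3.45, 0, 0, 0, 0.112, -1, 0, 0, 0, 0, 0, 0, -1, 0, 0, 0, 0, 0, 0, -1]

```text
t: 5.5
eef_pos: [0.559, 0.1327, 0.2215]
orientation: [-179.9, 0.0, 104.2]
force: [0.3, -0.8, -4.9]
opening: 0.0217
grip_force: 40.6
```

```bash
python3 - <<'E'
from h import *
p,st,W=shot('wrist'); print(st['t'],st['eef_pos'],st['orientation'],st['force'],st['opening'])
levelpos(p,W,st['eef_pos'][2]+.033); save(p,'w2')
m=(abs(W[...,2]-.1)<.012); w=W[m]; print(cv2.minAreaRect((w[:,:2]*1000).astype(np.float32)),np.median(w[:,2]),len(w))
E
```

```text
5.5 [0.55901617 0.13270838 0.22151002] [-1.79905527e+02  2.69121153e-03  1.04195010e+02] [ 0.33794823 -0.82145315 -4.90283684] 0.02171581636102538
0.97 [278.7, 92.4, 360.8, 445.9] ((551.7223510742188, 157.59170532226562), (22.997241973876953, 125.6586685180664), 14.137401580810547) 0.25365544667605855 21637
((661.1895141601562, 66.65518188476562), (242.37098693847656, 528.76220703125), 52.87169647216797) 0.09982242876127909 39894
```

View pics/w2.png

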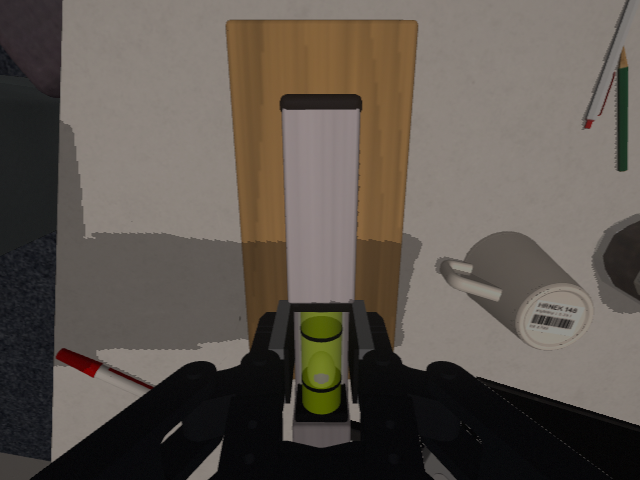

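The wrist view shows the bar centred on the board (board columns 228–415, bar 280–360) and parallel to it. Lowering.

arm_command:
  motion: [0.1, 0, -3, 0, 0, 0, -1, 0, 0, -3.5, 0, 0, 0, -1, 0, 0, -2.5, 0, 0, 0, -1, 0, 0, -1.2, 0, 0, 0, -1, 0, 0, -0.3, 0, 0, 0, -1, 0, 0, 0, 0, 0, 0, -1, 0, 0, -0.1, 0, 0, 0, -1, 0, 0, 0, 0, 0, 0, -1]

```text
t: 6.4
eef_pos: [0.5611, 0.1323, 0.1173]
orientation: [179.9, 0.0, 104.1]
force: [0.3, -0.2, -3.8]
opening: 0.0215
grip_force: 40.5
```

arm_command:
  motion: [0, 0, -0.15, 0, 0, 0, -1, 0, 0, -0.1, 0, 0, 0, -1, 0, 0, 0, 0, 0, 0, -1, 0, 0, 0, 0, 0, 0, -1]

```text
t: 6.8
eef_pos: [0.5605, 0.1323, 0.1138]
orientation: [-180.0, -0.0, 104.2]
force: [0.9, -0.2, -4.4]
opening: 0.0216
grip_force: 40.5
```

arm_command:
  motion: [0, 0, -0.1, 0, 0, 0, -1, 0, 0, 0, 0, 0, 0, -1, 0, 0, 0, 0, 0, 0, -1]

```text
t: 7.1
eef_pos: [0.5606, 0.1322, 0.1128]
orientation: [-180.0, -0.0, 104.2]
force: [-0.7, 0.5, -4.4]
opening: 0.0217
grip_force: 40.6
```

arm_command:
  motion: [0, 0, -0.1, 0, 0, 0, -1, 0, 0, 0, 0, 0, 0, -1, 0, 0, 0, 0, 0, 0, -1]

```text
t: 7.4
eef_pos: [0.5607, 0.1322, 0.1123]
orientation: [180.0, 0.0, 104.1]
force: [-2.2, -1.9, 4.2]
opening: 0.0213
grip_force: 41.7
```

arm_command:
  motion: [0, 0, -0.05, 0, 0, 0, -1, 0, 0, 0, 0, 0, 0, -1, 0, 0, 0, 0, 0, 0, -1]

```text
t: 7.7
eef_pos: [0.5608, 0.1322, 0.1123]
orientation: [180.0, 0.0, 104.2]
force: [-4.8, -1.8, 9.7]
opening: 0.0216
grip_force: 42.6
```

In contact. Releasing and rising; next look at the bubble from above.

arm_command:
  motion: [0, 0, 0.05, 0, 0, 0, 1, 0, 0, 0, 0, 0, 0, 1, 0, 0, 0, 0, 0, 0, 1, 0, 0, 0, 0, 0, 0, 1, 0, 0, 0, 0, 0, 0, 1]

```text
t: 8.2
eef_pos: [0.5605, 0.1323, 0.1117]
orientation: [-180.0, -0.0, 104.2]
force: [0.5, 0.4, 0.5]
opening: 0.0854
grip_force: 0.0
```

arm_command:
  motion: [0, 0, 1, 0, 0, 0, 1, 0, 0, 2, 0, 0, 0, 1, 0, 0, 3, 0, 0, 0, 1, 0, 0, 3, 0, 0, 0, 1, 0, 0, 3, 0, 0, 0, 1, 0, 0, 2, 0, 0, 0, 1, 0, 0, 0, 0, 0, 0, 1]

```text
t: 8.9
eef_pos: [0.5617, 0.1324, 0.2555]
orientation: [179.7, 0.0, 104.2]
force: [0.1, -0.0, -0.1]
opening: 0.0856
grip_force: 0.0
```

```bash
python3 - <<'E'
from h import *
p,st,W=shot('wrist'); print(st['t'],st['eef_pos'],st['orientation'],st['force'],st['opening'])
levelpos(p,W,.144); 
r=manip.regions_of(p,'level')[0]['extent']; a,b,c,d=[int(v) for v in r]
i=p['color'][b+60:d-60,a-15:c+15]; save(p,'w3f'); print(a-15,b+60,i.shape)
cv2.imwrite('pics/w3.png',cv2.resize(i[...,::-1],None,fx=4,fy=4,interpolation=cv2.INTER_CUBIC)[:600,:800])
k=W[(W[...,2]>.138)&(W[...,2]<.16)&(abs(W[...,0]-.6)<.05)&(abs(W[...,1]+.03)<.05)]
if len(k): print('knob',cv2.minEnclosingCircle((k[:,:2]*1000).astype(np.float32)),np.median(k,0),len(k))
E
```

```text
8.9 [0.56171463 0.13242362 0.2554727 ] [1.79675853e+02 3.21282037e-02 1.04153129e+02] [ 0.09826624 -0.01892178 -0.0608187 ] 0.0855966871782936
0.6 [297.2, 99.4, 335.2, 344.3] ((559.9479370117188, 131.34036254882812), (22.339967727661133, 178.4357452392578), 14.30648136138916) 0.1445396061780387 6954
282 159 (125, 68, 3)
knob ((598.790771484375, -30.17679786682129), 20.15985107421875) [ 0.5977899  -0.02611538  0.14468704] 1326
```

View pics/w3.png

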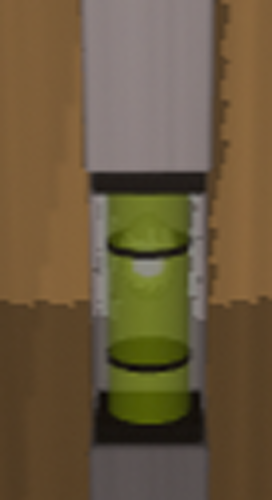

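The crop shows the ring marks at rows 248 and 358, with the bubble around row 255. It is about 9 mm towards the fixed-foot end, so roughly 2 rad of clockwise turning is needed. Going to the knob at (0.601, -0.032).

arm_command:
  motion: [0.65, -2.74, -0.6, 0, 0, 0.134, 1, 0.65, -2.74, -0.6, 0, 0, 0.134, 1, 0.65, -2.74, -0.6, 0, 0, 0.134, 1, 0.65, -2.74, -0.6, 0, 0, 0.134, 1, 0.65, -2.74, -0.6, 0, 0, 0.134, 1, 0.65, -2.74, -0.6, 0, 0, 0.134, 1, 0, 0, 0, 0, 0, 0, 1, 0, 0, 0, 0, 0, 0, 1]

```text
t: 9.85
eef_pos: [0.599, -0.0322, 0.2147]
orientation: [-180.0, -0.1, 150.0]
force: [-0.5, 0.2, -0.5]
opening: 0.0856
grip_force: 0.0
```

```bash
python3 - <<'E'
from h import *
p,st,W=shot('wrist'); print(st['t'],st['eef_pos'],st['orientation'])
save(p,'w4')
k=W[(W[...,2]>.14)&(W[...,2]<.15)&(np.hypot(W[...,0]-.6,W[...,1]+.032)<.035)]
print('knob',cv2.minEnclosingCircle((k[:,:2]*1000).astype(np.float32)),np.median(k,0),len(k))
E
```

```text
9.85 [ 0.59904765 -0.03224872  0.21466865] [-1.79963287e+02 -1.18453109e-01  1.50035902e+02]
knob ((599.1044921875, -30.95657730102539), 20.09640884399414) [ 0.59755588 -0.03000409  0.14472594] 2746
```

View pics/w4.png

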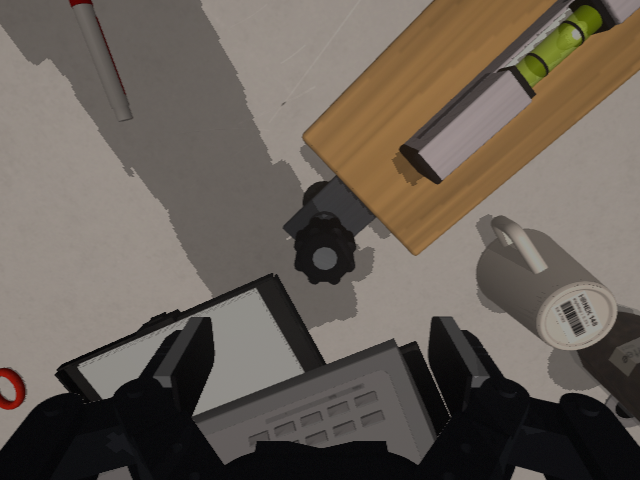

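```bash
python3 - <<'E'
from h import *
for c in('top','wrist'):
    p,st,W=shot(c)
    d=np.hypot(W[...,0]-.599,W[...,1]+.031)
    for lo,hi in((.03,.06),(.06,.08),(.08,.1),(.1,.12),(.12,.15),(.15,.18)):
        w=W[(d>lo)&(d<hi)&(W[...,0]>.599)&(W[...,1]<.03)]; w=w[w[:,2]<.21] if c=='wrist' else w
        if len(w): i=w[:,2].argmax(); print(c,lo,hi,w[i].round(3))
E
```

```text
top 0.03 0.06 [0.602 0.013 0.537]
top 0.06 0.08 [ 0.601 -0.093  0.529]
top 0.08 0.1 [ 0.65  -0.106  0.046]
top 0.1 0.12 [ 0.689 -0.109  0.128]
top 0.12 0.15 [ 0.718 -0.115  0.161]
top 0.15 0.18 [ 0.777 -0.05   0.222]
wrist 0.03 0.06 [0.61  0.011 0.102]
wrist 0.06 0.08 [0.631 0.023 0.102]
wrist 0.08 0.1 [ 0.697 -0.049  0.125]
wrist 0.1 0.12 [ 0.715 -0.059  0.149]
wrist 0.12 0.15 [ 0.745 -0.043  0.173]
wrist 0.15 0.18 [ 0.75  -0.03   0.158]
```

arm_command:
  motion: [0, 0.1, -3, 0, 0, 0, 1, 0, 0, -3, 0, 0, 0, 1, 0, 0, 0, 0, 0, 0, 1]

```text
t: 10.3
eef_pos: [0.5975, -0.03, 0.1525]
orientation: [-179.9, -0.3, 150.2]
force: [-0.1, 0.3, 0.2]
opening: 0.0853
grip_force: 0.0
```

arm_command:
  motion: [0.1, -0.1, -2, 0, 0, 0, 1, 0, 0, -1.5, 0, 0, 0, 1, 0, 0, -0.5, 0, 0, 0, 1, 0, 0, 0, 0, 0, 0, 1, 0, 0, 0, 0, 0, 0, -1, 0, 0, 0, 0, 0, 0, -1, 0, 0, 0, 0, 0, 0, -1, 0, 0, 0, 0, 0, 0, -1]
  squeeze: 30

```text
t: 11.1
eef_pos: [0.6014, -0.0313, 0.1168]
orientation: [179.9, 0.1, 150.2]
force: [1.9, 5.0, 4.5]
opening: 0.0393
grip_force: 30.3
```

arm_command:
  motion: [0, 0, 0, 0, 0, 0, -1, 0, 0, 0, 0, 0, 0, -1, 0, 0, 0, 0, 0, 0, -1]

```text
t: 11.4
eef_pos: [0.6014, -0.0313, 0.1168]
orientation: [179.9, 0.1, 150.2]
force: [1.1, 6.7, 4.9]
opening: 0.0392
grip_force: 30.3
```

arm_command:
  motion: [0, 0, 0, 0, 0, -0.1, -1, 0, 0, 0, 0, 0, -0.1, -1, 0, 0, 0, 0, 0, -0.1, -1, 0, 0, 0, 0, 0, -0.1, -1, 0, 0, 0, 0, 0, -0.1, -1, 0, 0, 0, 0, 0, -0.1, -1, 0, 0, 0, 0, 0, -0.1, -1, 0, 0, 0, 0, 0, -0.1, -1]

```text
t: 12.2
eef_pos: [0.6006, -0.0317, 0.1173]
orientation: [180.0, -0.0, 104.2]
force: [-5.9, 3.7, 12.8]
opening: 0.0393
grip_force: 31.0
```

arm_command:
  motion: [0, 0, 0.1, 0, 0, -0.1, -1, 0, 0, 0, 0, 0, -0.1, -1, 0, 0, 0, 0, 0, -0.1, -1, 0, 0, 0, 0, 0, -0.1, -1, 0, 0, 0, 0, 0, -0.1, -1, 0, 0, 0, 0, 0, -0.1, -1, 0, 0, 0, 0, 0, -0.1, -1, 0, 0, 0, 0, 0, -0.1, -1]

```text
t: 13.0
eef_pos: [0.5995, -0.0314, 0.1177]
orientation: [-179.8, 0.0, 58.3]
force: [-11.3, 5.5, 13.3]
opening: 0.0392
grip_force: 31.7
```

arm_command:
  motion: [0, 0, 0, 0, 0, 0, -1, 0, 0, 0, 0, 0, 0, -1, 0, 0, 0, 0, 0, 0, -1, 0, 0, 0, 0, 0, 0, -1, 0, 0, 0, 0, 0, 0, -1, 0, 0, 0, 0, 0, 0, -1, 0, 0, 0, 0, 0, 0, -1, 0, 0, 0, 0, 0, 0, -1]

```text
t: 13.8
eef_pos: [0.5995, -0.0314, 0.1178]
orientation: [-179.8, 0.0, 58.5]
force: [-9.4, 5.8, 11.6]
opening: 0.0392
grip_force: 31.6
```

```bash
cat >> h.py <<'E'
def vial(p,st,zt=.146,s=8,mid=None,yaw=None):
    """rectified top view (s px/mm) of plane z=zt round the level middle, level axis up(+y end at top)"""
    mid=np.array(mid if mid is not None else (.560,.1315)); a=np.radians(yaw or 104.3)
    ax=np.array([np.cos(a),np.sin(a)]); ac=np.array([np.sin(a),-np.cos(a)])
    hw,hl=15,30; M=np.linalg.inv(c2w(p,st)); K=p['mtx']
    src=[];dst=[]
    for x in(-hw,hw):
        for y in(-hl,hl):
            P=np.append(mid+ac*x/1e3+ax*y/1e3,[zt,1]); c=M@P; src.append([K[0,2]-K[0,0]*c[0]/c[2],K[1,2]+K[1,1]*c[1]/c[2]]); dst.append([(x+hw)*s,(hl-y)*s])
    H=cv2.getPerspectiveTransform(np.float32(src),np.float32(dst))
    return cv2.warpPerspective(p['color'],H,(2*hw*s,2*hl*s),flags=cv2.INTER_CUBIC)
E
python3 - <<'E'
from h import *
ims=[]
for c in('wrist','top','side'):
    p,st,W=shot(c); print(c,st['t'],st['eef_pos'],st['orientation'],st['force']); ims.append(vial(p,st)); save(p,'x5'+c)
cv2.imwrite('pics/v5.png',np.hstack(ims)[...,::-1])
E
```

```text
wrist 13.8 [ 0.59952272 -0.03137875  0.11775887] [-1.79847637e+02  1.43174844e-02  5.85475157e+01] [-9.38830975  5.76319505 11.59262138]
top 13.85 [ 0.59953093 -0.03132519  0.11774389] [-1.79845087e+02  1.14797327e-02  5.85481460e+01] [-10.2831441    5.06210477  12.01548639]
side 13.9 [ 0.59951521 -0.0313466   0.1177487 ] [-1.79843926e+02  1.50429783e-02  5.85492235e+01] [-9.92378225  4.34084915 12.75865381]
```

View pics/v5.png

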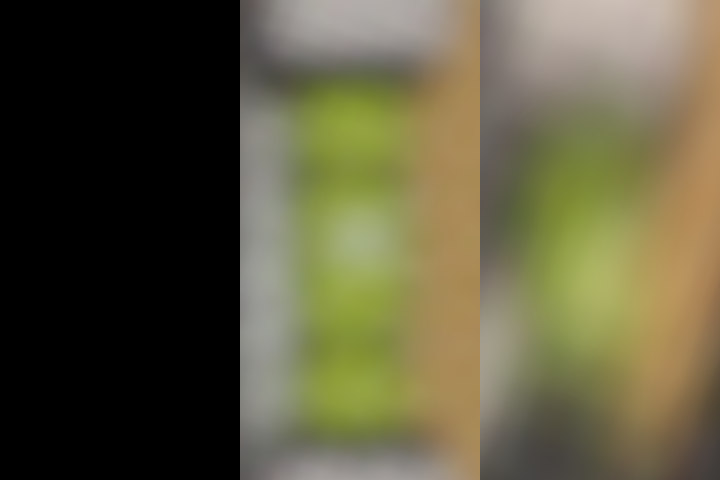

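arm_command:
  motion: [0, 0, 0, 0, 0, 0, 1, 0, 0, 0, 0, 0, 0, 1, 0, 0, 0, 0, 0, 0, 1, 0, 0, 3, 0, 0, 0, 1, 0, 0, 4, 0, 0, 0, 1, 0, 0, 1.5, 0, 0, 0, 1]

```text
t: 14.55
eef_pos: [0.6019, -0.0324, 0.2054]
orientation: [179.8, -0.1, 58.5]
force: [-0.1, -0.3, -0.6]
opening: 0.0853
grip_force: 0.0
```

arm_command:
  motion: [-0.66, 2.7, 0, 0, 0, 0.133, 1, -0.66, 2.7, 0, 0, 0, 0.133, 1, -0.66, 2.7, 0, 0, 0, 0.133, 1, -0.66, 2.7, 0, 0, 0, 0.133, 1, -0.66, 2.7, 0, 0, 0, 0.133, 1, -0.66, 2.7, 0, 0, 0, 0.133, 1, 0, 0, 0, 0, 0, 0, 1, 0, 0, 0, 0, 0, 0, 1]

```text
t: 15.35
eef_pos: [0.561, 0.1299, 0.2018]
orientation: [180.0, 0.0, 104.2]
force: [-0.4, 0.1, 0.3]
opening: 0.0853
grip_force: 0.0
```

```bash
cat > look.py <<'E'
from h import *
import sys
p,st,W=shot('wrist'); print(st['t'],st['eef_pos'],st['orientation'],st['force'])
levelpos(p,W,.145)
C=c2w(p,st)[:3,3]; print('cam',C)
v=vial(p,st); n=sys.argv[1]; cv2.imwrite('pics/'+n+'.png',v[...,::-1]); save(p,n+'f')
b=v[:,100:140].astype(float).mean(1); print('row B/G/R every 12 px'); print(np.c_[np.arange(0,480,12),b[::12].round()].astype(int).tolist())
E
python3 look.py v6
```

```text
15.35 [0.56103499 0.12992403 0.20177916] [1.79993735e+02 1.49028721e-02 1.04219638e+02] [-0.43269915  0.06101665  0.33210738]
0.73 [297.0, 92.7, 341.7, 393.0] ((559.9474487304688, 131.32366943359375), (22.009632110595703, 179.02813720703125), 14.152017593383789) 0.1449411554043147 10575
cam [0.5393825  0.21221918 0.34462375]
row B/G/R every 12 px
[[0, 142, 131, 130], [12, 142, 130, 130], [24, 143, 132, 132], [36, 37, 32, 30], [48, 34, 29, 26], [60, 41, 39, 26], [72, 114, 124, 42], [84, 114, 124, 41], [96, 114, 125, 42], [108, 84, 94, 11], [120, 85, 95, 12], [132, 85, 95, 11], [144, 40, 38, 19], [156, 88, 95, 32], [168, 114, 125, 39], [180, 120, 132, 46], [192, 125, 137, 54], [204, 114, 117, 70], [216, 107, 104, 88], [228, 106, 103, 84], [240, 111, 122, 40], [252, 110, 122, 36], [264, 102, 113, 27], [276, 83, 94, 7], [288, 83, 94, 7], [300, 83, 94, 7], [312, 44, 47, 15], [324, 80, 85, 30], [336, 112, 123, 39], [348, 81, 94, 4], [360, 82, 94, 6], [372, 82, 94, 6], [384, 82, 94, 6], [396, 87, 101, 5], [408, 22, 19, 15], [420, 21, 18, 14], [432, 39, 35, 32], [444, 82, 74, 74], [456, 91, 83, 82], [468, 90, 83, 83]]
```

View pics/v6.png

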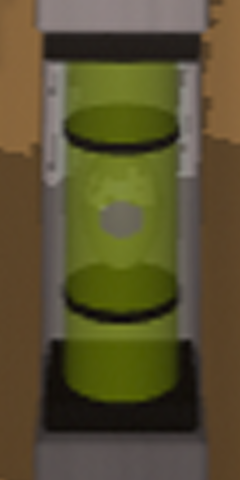

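The rectified view shows the rings at rows 147 and 316 (middle 231) and the bubble centred near row 218. It is about 1.6 mm towards the fixed feet, so I turn a further 0.37 rad.

arm_command:
  motion: [0.65, -2.69, 0, 0, 0, 0, 1, 0.65, -2.69, 0, 0, 0, 0, 1, 0.65, -2.69, 0, 0, 0, 0, 1, 0.65, -2.69, 0, 0, 0, 0, 1, 0.65, -2.69, 0, 0, 0, 0, 1, 0.65, -2.69, 0, 0, 0, 0, 1, 0, 0, 0, 0, 0, 0, 1, 0, 0, -1, 0, 0, 0, 1]

```text
t: 16.25
eef_pos: [0.6005, -0.0326, 0.1924]
orientation: [179.9, 0.0, 104.1]
force: [-0.2, -0.4, 0.0]
opening: 0.0852
grip_force: 0.0
```

arm_command:
  motion: [0, 0, -3, 0, 0, 0, 1, 0, 0, -2.5, 0, 0, 0, 1, 0, 0, -1.5, 0, 0, 0, 1, 0, 0, 0, 0, 0, 0, 1, 0, 0, 0, 0, 0, 0, 1]

```text
t: 16.75
eef_pos: [0.6002, -0.0313, 0.1223]
orientation: [180.0, 0.0, 104.3]
force: [0.2, 0.0, -0.1]
opening: 0.0852
grip_force: 0.0
```

arm_command:
  motion: [0, 0, 0, 0, 0, 0, -1, 0, 0, 0, 0, 0, 0, -1, 0, 0, 0, 0, 0, 0, -1, 0, 0, 0, 0, 0, 0, -1, 0, 0, 0, 0, 0, 0, -1, 0, 0, 0, 0, 0, 0, -1]

```text
t: 17.35
eef_pos: [0.6005, -0.0315, 0.1226]
orientation: [179.9, 0.0, 104.3]
force: [0.7, 0.3, 5.5]
opening: 0.0387
grip_force: 30.0
```

arm_command:
  motion: [0, 0, 0, 0, 0, -0.09, -1, 0, 0, 0, 0, 0, -0.09, -1, 0, 0, 0, 0, 0, -0.09, -1, 0, 0, 0, 0, 0, -0.1, -1, 0, 0, 0, 0, 0, 0, -1, 0, 0, 0, 0, 0, 0, -1]

```text
t: 17.95
eef_pos: [0.6, -0.0315, 0.1228]
orientation: [180.0, -0.0, 83.1]
force: [-3.9, 0.9, 10.4]
opening: 0.0387
grip_force: 30.5
```

arm_command:
  motion: [0, 0, 0, 0, 0, 0, 1, 0, 0, 0, 0, 0, 0, 1, 0, 0, 0, 0, 0, 0, 1, 0, 0, 3, 0, 0, 0, 1, 0, 0, 3.5, 0, 0, 0, 1, 0, 0, 1.5, 0, 0, 0, 1]

```text
t: 18.55
eef_pos: [0.6009, -0.0317, 0.2047]
orientation: [179.8, 0.0, 83.1]
force: [-0.1, 0.4, 0.3]
opening: 0.0856
grip_force: 0.0
```

arm_command:
  motion: [-0.66, 2.7, 0, 0, 0, 0.062, 1, -0.66, 2.7, 0, 0, 0, 0.062, 1, -0.66, 2.7, 0, 0, 0, 0.062, 1, -0.66, 2.7, 0, 0, 0, 0.062, 1, -0.66, 2.7, 0, 0, 0, 0.062, 1, -0.66, 2.7, 0, 0, 0, 0.062, 1, 0, 0, 0, 0, 0, 0, 1, 0, 0, 0, 0, 0, 0, 1]

```text
t: 19.35
eef_pos: [0.5603, 0.1306, 0.2017]
orientation: [-180.0, 0.0, 104.4]
force: [0.3, 0.5, 0.6]
opening: 0.0856
grip_force: 0.0
```

```bash
python3 look.py v7
```

```text
19.35 [0.56033621 0.13057656 0.20170669] [-1.79993590e+02  1.23120938e-02  1.04398637e+02] [0.32974597 0.51642293 0.59013995]
0.74 [214.9, 4.6, 426.8, 448.5] ((559.8970947265625, 131.76336669921875), (22.785173416137695, 178.83030700683594), 14.174795150756836) 0.14455545967847638 201
cam [0.5384586  0.21280758 0.34455508]
row B/G/R every 12 px
[[0, 142, 130, 130], [12, 142, 130, 130], [24, 142, 131, 130], [36, 39, 34, 31], [48, 33, 28, 25], [60, 48, 48, 27], [72, 114, 124, 41], [84, 114, 124, 41], [96, 114, 124, 41], [108, 83, 93, 10], [120, 85, 95, 11], [132, 85, 95, 11], [144, 32, 28, 21], [156, 94, 102, 32], [168, 109, 120, 33], [180, 113, 124, 37], [192, 115, 126, 40], [204, 114, 125, 38], [216, 111, 115, 65], [228, 107, 104, 88], [240, 106, 104, 85], [252, 111, 121, 40], [264, 110, 122, 34], [276, 101, 112, 25], [288, 83, 94, 6], [300, 83, 95, 6], [312, 40, 41, 13], [324, 93, 101, 34], [336, 108, 119, 35], [348, 82, 93, 4], [360, 82, 94, 6], [372, 82, 94, 5], [384, 82, 94, 5], [396, 84, 96, 5], [408, 20, 16, 15], [420, 21, 17, 14], [432, 41, 37, 35], [444, 84, 77, 76], [456, 91, 83, 82], [468, 90, 83, 82]]
```

View pics/v7.png

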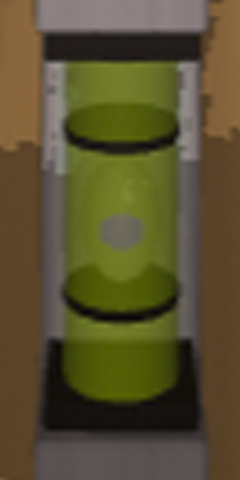

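The disc and bubble now sit at about row 228, midway between the rings at 147 and 316, so it is centred. Shutting the fingers and approaching the middle of the level's top.

arm_command:
  motion: [0, 0.1, 0, 0, 0, 0, -1, 0, 0, -1, 0, 0, 0, -1, 0, 0, -1, 0, 0, 0, -1, 0, 0, -1, 0, 0, 0, -1, 0, 0, -1, 0, 0, 0, -1, 0, 0, -0.7, 0, 0, 0, -1, 0, 0, 0, 0, 0, 0, -1, 0, 0, 0, 0, 0, 0, -1]

```text
t: 20.25
eef_pos: [0.5605, 0.1315, 0.1548]
orientation: [180.0, -0.0, 104.4]
force: [0.4, 0.1, -0.5]
opening: 0.0002
grip_force: 0.0
```

arm_command:
  motion: [0, 0, -0.3, 0, 0, 0, -1, 0, 0, -0.2, 0, 0, 0, -1, 0, 0, -0.1, 0, 0, 0, -1, 0, 0, 0, 0, 0, 0, -1, 0, 0, 0, 0, 0, 0, -1]

```text
t: 20.75
eef_pos: [0.5604, 0.1315, 0.1489]
orientation: [180.0, 0.0, 104.4]
force: [-0.0, -0.3, -0.8]
opening: -0.0002
grip_force: 0.0
```

arm_command:
  motion: [0, 0, -0.1, 0, 0, 0, -1, 0, 0, -0.1, 0, 0, 0, -1, 0, 0, 0, 0, 0, 0, -1, 0, 0, 0, 0, 0, 0, -1]

```text
t: 21.15
eef_pos: [0.5603, 0.1314, 0.1467]
orientation: [-180.0, -0.0, 104.4]
force: [0.0, -0.5, -0.1]
opening: -0.0
grip_force: 0.0
```

arm_command:
  motion: [0, 0, -0.1, 0, 0, 0, -1, 0, 0, 0, 0, 0, 0, -1, 0, 0, 0, 0, 0, 0, -1]

```text
t: 21.45
eef_pos: [0.5603, 0.1314, 0.1458]
orientation: [-180.0, 0.0, 104.4]
force: [0.6, 0.0, -0.2]
opening: 0.0005
grip_force: 0.0
```

arm_command:
  motion: [0, 0, -0.05, 0, 0, 0, -1, 0, 0, 0, 0, 0, 0, -1, 0, 0, 0, 0, 0, 0, -1]

```text
t: 21.75
eef_pos: [0.5604, 0.1314, 0.1453]
orientation: [-180.0, -0.0, 104.4]
force: [0.5, -0.5, -0.7]
opening: -0.0003
grip_force: 0.0
```

arm_command:
  motion: [0, 0, -0.05, 0, 0, 0, -1, 0, 0, 0, 0, 0, 0, -1, 0, 0, 0, 0, 0, 0, -1]

```text
t: 22.05
eef_pos: [0.5605, 0.1315, 0.1451]
orientation: [180.0, 0.0, 104.4]
force: [-0.4, -0.3, 5.2]
opening: 0.0001
grip_force: 2.3
```

arm_command:
  motion: [0, 0, -0.05, 0, 0, 0, -1, 0, 0, 0, 0, 0, 0, -1, 0, 0, 0, 0, 0, 0, -1]

```text
t: 22.35
eef_pos: [0.5606, 0.1315, 0.145]
orientation: [180.0, 0.0, 104.4]
force: [-2.6, -0.9, 8.8]
opening: 0.0004
grip_force: 4.7
```

arm_command:
  motion: [0, 0, -0.02, 0, 0, 0, -1, 0, 0, 0, 0, 0, 0, -1, 0, 0, 0, 0, 0, 0, -1, 0, 0, 0, 0, 0, 0, -1, 0, 0, 0, 0, 0, 0, -1, 0, 0, 0, 0, 0, 0, -1, 0, 0, 0, 0, 0, 0, -1, 0, 0, 0, 0, 0, 0, -1]

```text
t: 23.15
eef_pos: [0.5606, 0.1315, 0.145]
orientation: [179.9, 0.0, 104.4]
force: [-3.8, -0.6, 11.2]
opening: 0.0002
grip_force: 5.6
```

arm_command:
  motion: [0, 0, 0, 0, 0, 0, -1, 0, 0, 0, 0, 0, 0, -1, 0, 0, 0, 0, 0, 0, -1, 0, 0, 0, 0, 0, 0, -1, 0, 0, 0, 0, 0, 0, -1, 0, 0, 0, 0, 0, 0, -1, 0, 0, 0, 0, 0, 0, -1, 0, 0, 0, 0, 0, 0, -1]

```text
t: 23.95
eef_pos: [0.5606, 0.1315, 0.1451]
orientation: [179.9, 0.0, 104.4]
force: [-2.8, -1.2, 11.0]
opening: -0.0
grip_force: 5.6
```

```bash
python3 - <<'E'
from h import *
p,st,W=shot('wrist'); print(st['t'],st['eef_pos'],st['force'])
v=[cv2.resize(p['color'][200:,220:420],(428,600),interpolation=cv2.INTER_CUBIC)]
q,s2,_=shot('side'); v.append(cv2.resize(vial(q,s2),(300,600)))
cv2.imwrite('pics/v8.png',np.hstack(v)[...,::-1])
E
```

```text
23.95 [0.56064698 0.13148224 0.14505156] [-2.79316808 -1.2375115  10.97472474]
```

View pics/v8.png

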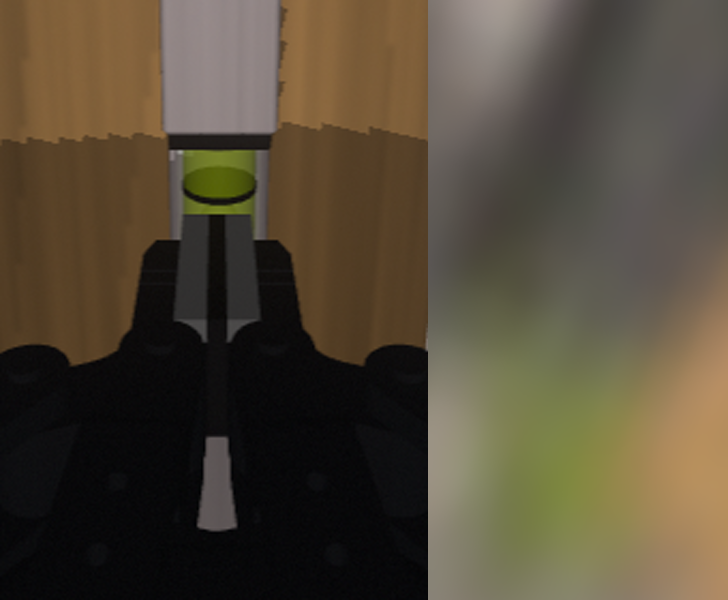

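The fingers press the middle of the level with a steady 11 N. No bubble shows past the upper ring (crop row 200), which fits a centred bubble. Handing in.

```bash
python3 -c "
from rig import manip; print(manip.sign_off())"
```

```text
the job is handed in; nothing more can be done
None
```

I handed the job in with the robot pressing the middle of the level at about 11 N. The level stands centred on the riser; the last clear view, just before pressing, had the bubble within about 1 mm of the middle, and since then the fingers hide it. I have not seen the judge's result.

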